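Shelve the funnel and the cork jar in the stepped display by height

TASK

Put the brass funnel and the turquoise cork jar away in the stepped display, each in the tier with the least headroom it can stand upright in (one piece to a tier; the crystal stopper already has the lowest one). Set each down gently on its tier, without dropping it, and slide it back until no part of it sticks out in front of the glass roof, standing upright; leave the stopper, the cork dish and the corkscrew where they are.

Things in the scene. Friction and masses are not known exactly. Their poses are not given: they have to be found in the camera images.
- etagere: Fixed cherry stepped display, 470 mm wide: three tiers side by side, their left-right order varies. One level clear-glass roof, underside 200, top 210 mm above the counter; floors differ in height, so headrooms differ. Open in front. Origin: counter level below the middle of the roof's front edge; x runs back into the display, y along its front, z up. Rail 100 mm high behind (x 138 to 150 mm).
- tier_low: Tier with its floor 80 mm above the counter, headroom 120 mm; holds the stopper. Origin: counter level below the middle of its roof's front edge (brass strip); x back under the roof, z up. All tiers: solid block 153 mm wide, flat floor from x = -110 to a 12 mm high stop at x = 127 mm; x < 0 is the open front step, x > 0 is under the roof. 8 mm brass posts at x = 55 and 129, y = +-72 mm.
- tier_mid: Tier with its floor 50 mm above the counter, headroom 150 mm; otherwise the same as tier_low, same origin and axes.
- tier_tall: Tier with its floor 20 mm above the counter, headroom 180 mm; otherwise the same as tier_low, same origin and axes.
- jar: Turquoise faience cork jar, lid fixed on, loose, round, 135 mm high, about 0.5 kg. Origin: centre of underside; z up. Upright side of 92 mm diameter (too wide to grip) up to 80 mm, lid sloping to 95 mm height at the knob; knob a cylinder of 26 mm diameter from 95 to 135 mm. Starts upright on the counter in front of the display.
- funnel: Brass bottle-neck funnel standing mouth down, loose, round, 165 mm high, about 0.45 kg. Origin: centre of underside; z up. Upright side of 92 mm diameter (too wide to grip) up to 72 mm, cone to 110 mm; spout a cylinder of 26 mm diameter from 110 to 165 mm. Starts upright on the counter in front of the display.
- stopper: Heavy crystal stopper, loose, 85 mm high, 64 mm wide, standing under the roof of tier_low. Bystander. Origin: centre of its underside.
- dish: Small turquoise faience dish with corks in it, loose, 100 mm diameter, 35 mm high, on the counter in front of the display between jar and funnel. Bystander. Origin: centre of its underside.
- corkscrew: Folded steel corkscrew, loose, lying on the counter left of the display (+y side), 115 mm long along its x, 30 mm wide, 12 mm high. Bystander. Origin: centre of its underside.
Mind the look-alikes: they are no part of the job. Of the things shaped like the jar, the turquoise one is meant.

How it is judged:
By the outcome, as a careful person would: the job done as asked, in the order asked, and still so for the second after the job is handed in, with the robot touching nothing.
It also fails if it takes over 72 s, if anything falls off the work surface, if the arm or the gripper's body presses on something with over 40 N, if the wrist force passes 120 N, or if a joint passes its speed limit or range.

ROBOT

A 6-joint arm with a two-finger parallel gripper is mounted at the origin on the work surface. World frame = base frame: x ahead of the robot, y to its left, z up, the work surface at z = 0. Lengths are in m, angles in degrees, forces in N, time in s.
With the tool pointing down it reaches from about 0.3 to 0.75 m from the base axis. Payload 8.5 kg.
Tool frame: the origin (TCP) lies at the very end of the fingers, on their centre line; the grasp point (between the pads) lies 19 mm behind it; z points along the fingers, y is the line along which they close (so a half turn about z gives the same grasp; the last joint's range is limited). The gripper opens to 85 mm and grips with 20 to 120 N. Pads are 22 mm wide; open, the fingers measure 114 mm over their backs; the gripper's body (76 mm by 85 mm) begins 54 mm behind the grasp point. The pads swing forward as they close: fully open they stand 13 mm farther back than shut.
Start: joints at [60.888, 21.807, 74.336, -0, 83.858, -12.336], TCP at [0.159, 0.527, 0.208] pointing down, gripper open.
Joint ranges: [-178.18, 178.18], [-50.72, 133.34], [12.68, 142.11], [-81.47, 261.47], [9.98, 163.14], [-165.26, 165.26]. Speed limits (degrees/s): [136.94, 136.94, 180, 180, 180, 180].

INTERFACE

Orientations are given as a 3x3 rotation matrix whose columns are the frame's x, y, z axes.
In Python, from rig import env, optics, spotter gives the robot as it stands.
- The arm moves only by the shell command python3 -m crank 'ROWS' [FORCE]. ROWS is JSON, one flat list of numbers, 5 for each row, row after row: the finger opening in cm, from 0 to 8.54, then the shift along the tool's x, y, z in cm, then the turn about the tool's z in rad. A call has exactly 8 rows; each row shifts and turns the commanded pose from where the row before left it, along the tool's axes as they then stand; what a row does not reach is not made up. A row lasts 1/12 s, in which the tool goes at most 41.7 mm and 7.16 degrees, less where a joint would pass 70% of its speed; a pose out of reach is approached as far as the arm can. A call is refused whole if a number of a shift passes 4.17 or a number of a turn 0.125, either way. A call with a gripper value outside its range is refused whole. The fingers move at their own pace and stop on an object; FORCE is the grip in N (left out, the last holds). Time passes only in rows, so rows that do not move let the fingers close, or fill a call up. It gives the time, the measured TCP pose, the force, the opening and the grip force at its end, in the units of the state.
- env.observe(): the state, without advancing time (a new reading comes with each control period).
- optics.get_image(name): name is "scene" or "top"; returns a dict with "color" (384x512x3 uint8, red, green, blue), "intrinsics" (3x3 intrinsics, pixels), "pose" (4x4, takes a point from camera to world coordinates). Camera axes: x right, y up, looking along -z (the intrinsics and any distortion apply to the point x, -y, -z); pixel columns grow to the right and rows downward; lengths in m; the calibration is good to about 2 mm. A picture is of the moment at which its call begins. There is no depth.
- env.close_job(): hands the job in; it is judged then, once.
Trained networks look in a picture, given as the dict that the camera call returned (one of the last four; its "shot" number tells which), for a name from the list of things; names that differ only in an ending like _2 or _b are one class to them, and where a whole thing is asked for, a point or a joint stands for the part that bears it (a point fixed in the world has none). Each returns a list of dicts, best first, with "score" (0 to 1); they miss things now and then, are a little off and sometimes report something else, mostly with a low value. They report only what shows in the picture. A call takes as long as a camera call. They do not tell look-alikes from the thing itself.
- spotter.look_for(picture, query): "at" ([column, row] as shares, 0 to 1, of the picture: columns of its width, rows of its height, amid what is visible of it).
The state is a dict: "time_s": time; "q": joint angles; "qvel": joint speeds; "joint_efforts": joint torques, N m; "position": TCP position; "tool_rot": TCP orientation; "ft_force": force on the tool from outside, world axes, zero at the start; "wrist_torque": the same for the moment, N m; "grip_width": finger opening in m; "gripper_force": force on a finger pad.
Only numpy, scipy, OpenCV 4.12 (cv2) and the standard library are available. Lean on these libraries where they do the work, as an engineer would, in place of code of your own. Each camera call takes 0.05 s, during which the arm holds its last target. There are 200 camera calls.

## Working session

There is one attempt and no reset: what is moved stays moved. The work goes in short steps, Python scripts to look and compute and a shell command to move; the robot and the scene stay as the last step left them, time stands still between calls to the robot, and variables do not carry over. Pictures are saved under pics/ and viewed, at most 10 in all, crops included, and the job is handed in when it is done.

```bash
mkdir -p pics; ls
cat > h.py <<'E'
import numpy as np, cv2
from rig import env, optics, spotter
def ray(p,uv):
    K=p["intrinsics"];T=np.array(p["pose"]);K=np.array(K)
    d=np.linalg.inv(K)@np.array([uv[0],uv[1],1.]); d=d*[1,-1,-1]
    return T[:3,3],T[:3,:3]@d
def atz(p,uv,z):
    o,d=ray(p,uv); return o+d*(z-o[2])/d[2]
def proj(p,X):
    T=np.array(p["pose"]);c=T[:3,:3].T@(np.array(X)-T[:3,3]);c=c*[1,-1,-1]
    u=np.array(p["intrinsics"])@c;return u[:2]/u[2]
E
python3 - <<'E'
from h import *
s=env.observe();print(s["position"],s["tool_rot"],s["ft_force"],s["time_s"])
P={}
for n in("scene","top"):
    p=optics.get_image(n);cv2.imwrite(f"pics/{n}0.png",p["color"][:,:,::-1])
    print(n,[k for k in p],np.round(p["pose"],3).tolist(),np.round(p["intrinsics"],1).tolist())
    for q in("jar","funnel","dish","stopper","corkscrew","etagere","tier_low","tier_mid","tier_tall"):
        print(q,[(np.round(np.array(r["at"])*[512,384]).tolist(),round(r["score"],2)) for r in spotter.look_for(p,q)][:4])
E
```

```text
pics
[0.15857924 0.52629116 0.20709395] [[-9.57447327e-01  2.88607161e-01 -7.23315138e-04]
 [ 2.88607894e-01  9.57446495e-01 -1.30097247e-03]
 [ 3.17065572e-04 -1.45436707e-03 -9.99998892e-01]] [-0.63506303  0.37692104 -0.75863802] 0.0
scene ['color', 'intrinsics', 'pose', 'shot'] [[-0.977, -0.171, 0.127, 0.579], [0.214, -0.781, 0.587, 0.589], [-0.001, 0.6, 0.8, 0.765], [0.0, 0.0, 0.0, 1.0]] [[379.6, 0.0, 250.9], [0.0, 379.6, 195.2], [0.0, 0.0, 1.0]]
jar [([283.0, 341.0], 0.87), ([360.0, 248.0], 0.83), ([353.0, 338.0], 0.76), ([302.0, 268.0], 0.63)]
funnel [([249.0, 101.0], 0.85)]
dish [([263.0, 164.0], 0.58)]
stopper [([261.0, 165.0], 0.24)]
corkscrew [([231.0, 383.0], 0.38)]
etagere [([128.0, 255.0], 0.81)]
tier_low [([159.0, 102.0], 0.89)]
tier_mid [([165.0, 154.0], 0.97)]
tier_tall [([167.0, 223.0], 0.76)]
top ['color', 'intrinsics', 'pose', 'shot'] [[-0.059, 0.978, -0.202, 0.249], [-0.998, -0.058, 0.01, 0.098], [-0.001, 0.202, 0.979, 1.12], [0.0, 0.0, 0.0, 1.0]] [[420.7, 0.0, 259.3], [0.0, 420.7, 186.0], [0.0, 0.0, 1.0]]
jar [([197.0, 271.0], 0.74), ([138.0, 192.0], 0.64), ([189.0, 219.0], 0.57)]
funnel [([394.0, 208.0], 0.64)]
dish [([309.0, 208.0], 0.76)]
stopper [([395.0, 206.0], 0.3)]
corkscrew [([122.0, 142.0], 0.9)]
etagere []
tier_low []
tier_mid [([303.0, 110.0], 0.84)]
tier_tall [([242.0, 116.0], 0.58)]
```

View pics/scene0.png

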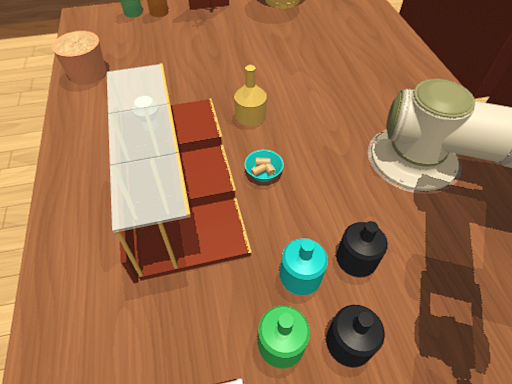

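View pics/top0.png

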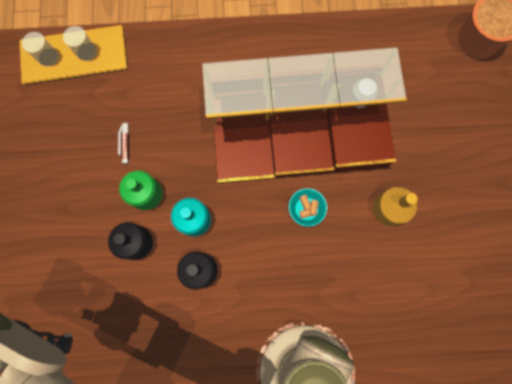

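Scene: the jar-shaped things are turquoise (scene 303,266 / top 190,217), green (283,336 / 140,190) and black ×2 (360,248; 355,335). The turquoise one fits the description. The funnel is at scene (250,101) / top (398,206). The tall tier is at picture left (+y), mid is in the centre, and low is on the right with the stopper. I'll confirm with one enlarged crop and read the roof edges from it.

Run:
```python
from h import *
im=cv2.imread("pics/top0.png")[40:290,110:430]
cv2.imwrite("pics/crop0.png",cv2.resize(im,None,fx=2.4,fy=2.4,interpolation=cv2.INTER_CUBIC))
```

```text
(no output)
```

View pics/crop0.png

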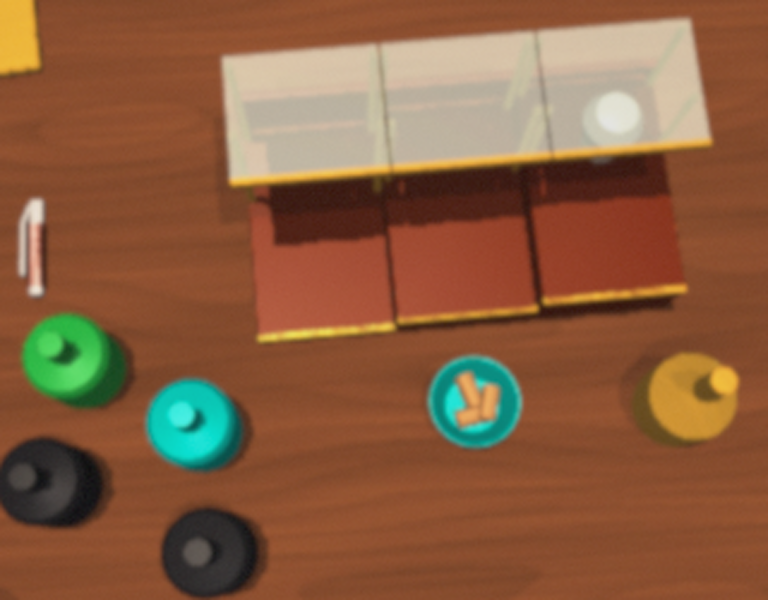

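```bash
cat > fit.py <<'E'
from h import *
from scipy.optimize import least_squares
p=optics.get_image("top")
c=lambda u,v:((u+.5)/2.4-.5+110,(v+.5)/2.4-.5+40)
obs=[]
for u,v,x,y,z in [(231,182,0,.2345,.21),(711,144,0,-.2345,.21),(259,340,-.11,.2295,.02),(393,327,-.11,.0775,.02),(398,322,-.11,.0755,.05),(538,311,-.11,-.0755,.05),(543,303,-.11,-.0775,.08),(686,290,-.11,-.2295,.08)]:
    obs.append((c(u,v),(x,y,z)))
W=lambda q,X:(q[0]+np.cos(q[2])*X[0]-np.sin(q[2])*X[1],q[1]+np.sin(q[2])*X[0]+np.cos(q[2])*X[1],X[2])
r=least_squares(lambda q:np.concatenate([proj(p,W(q,X))-uv for uv,X in obs]),[.4,0,0])
q=r.x;print("disp",q.round(4),np.degrees(q[2]),r.fun.reshape(-1,2).round(1).tolist())
inv=lambda X:np.array([[np.cos(q[2]),np.sin(q[2])],[-np.sin(q[2]),np.cos(q[2])]])@(np.array(X)[:2]-q[:2])
for n,y in(("tall",.156),("mid",0)):
    for x in(-.2,-.06,-.051):print(n,x,np.round(W(q,(x,y,0)),4))
for n,uv,z in(("jar knob",c(182,414.5),.135),("funnel spout",c(725,380),.165),("dish",c(475,398),.035)):
    X=atz(p,uv,z);print(n,X.round(4),"disp",inv(X).round(4))
P=optics.get_image("scene")
for n,uv,z in(("jar",(306.5,246),.135),("fun",(250.5,68.5),.165),("roofL",(187.5,219),.21)):
    X=atz(P,uv,z);print(n,X.round(4))
print(proj(P,W(q,(0,.2345,.21))))
E
python3 fit.py
```

```text
disp [ 0.6117 -0.0301  0.0267] 1.5326587529948743 [[-1.5, 0.9], [1.7, 0.2], [0.3, -0.5], [1.0, 0.2], [0.1, -0.4], [-0.8, -0.6], [-0.1, -0.2], [-0.6, 0.2]]
tall -0.2 [0.4076 0.1205 0.    ]
tall -0.06 [0.5476 0.1242 0.    ]
tall -0.051 [0.5566 0.1245 0.    ]
mid -0.2 [ 0.4118 -0.0355  0.    ]
mid -0.06 [ 0.5517 -0.0317  0.    ]
mid -0.051 [ 0.5607 -0.0315  0.    ]
jar knob [0.3981 0.2653 0.135 ] disp [-0.2056  0.3011]
funnel spout [ 0.3962 -0.2607  0.165 ] disp [-0.2216 -0.2247]
dish [ 0.4126 -0.036   0.035 ] disp [-0.1992 -0.0005]
jar [0.402  0.2667 0.135 ]
fun [ 0.3954 -0.2591  0.165 ]
roofL [0.61   0.2093 0.21  ]
[189.76678071 216.183243  ]
```

```bash
python3 -m crank '[5,0,0,0,0.125, 5,0,0,0,0.125, 5,0,0,0,0.125, 5,0,0,0,0.125, 5,0,0,0,0.125, 5,0,0,0,0.125, 5,0,0,0,0.125, 5,0,0,0,0.125]' 60
python3 -m crank '[5,0,0,0,0.125, 5,0,0,0,0.125, 5,0,4,0,0, 5,0,4,0,0, 5,0,4,0,0, 5,0,4,0,0, 5,0,4,0,0, 5,0,0,0,0]'
python3 -c "
from h import *
s=env.observe();print(s['tool_rot'],s['q'])"
```

```text
time_s: 1.77
position: [0.1587, 0.5266, 0.2077]
tool_rot: [[-0.268, 0.963, 0.0], [0.963, 0.268, -0.0], [-0.0, 0.0, -1.0]]
ft_force: [0.3, -0.0, -0.5]
grip_width: 0.05
gripper_force: 0.0
time_s: 2.43
position: [0.3652, 0.531, 0.2062]
tool_rot: [[-0.022, 1.0, 0.001], [1.0, 0.022, -0.001], [-0.001, 0.001, -1.0]]
ft_force: [-0.0, -0.2, -0.5]
grip_width: 0.0503
gripper_force: 0.0
[[-2.23658878e-02  9.99749140e-01  1.19320906e-03]
 [ 9.99749472e-01  2.23669045e-02 -8.45596405e-04]
 [-8.72072672e-04  1.17399762e-03 -9.99998931e-01]] [ 4.50153413e+01  3.16713859e+01  5.78174528e+01 -8.26075479e-02
  9.04970996e+01  4.37330068e+01]
```

```bash
python3 -m crank '[5,-4,0.3,0,0, 5,-4,0.3,0,0, 5,-4,0.3,0,0, 5,-4,0.4,0,0, 5,-4,0,0,0, 5,-4,0,0,0, 5,-4,0,0,0, 5,-4,0,0,0]' >/dev/null
python3 -m crank '[5,-4,0,0,0, 5,-4,0,0,0, 5,-4,0,0,0, 5,-4,0,0,0, 5,-4,0,0,0, 5,-4,0,0,0, 5,-4,0,0,0, 5,-4,0,0,0]' >/dev/null
python3 -m crank '[5,-4,0,0,0, 5,-4,0,0,0, 5,-4,0,0,0, 5,-2,0,0,0, 5,-1,0,0,0, 5,0,0,0,0, 5,0,0,0,0, 5,0,0,0,0]'
python3 - <<'E'
from h import *
p=optics.get_image("scene");cv2.imwrite("pics/s1.png",cv2.resize(p["color"][0:170,150:370,::-1],None,fx=3,fy=3))
s=env.observe();print(s["q"])
E
```

```text
time_s: 4.43
position: [0.3938, -0.2556, 0.2079]
tool_rot: [[-0.029, 1.0, 0.0], [1.0, 0.029, 0.0], [0.0, 0.0, -1.0]]
ft_force: [-0.2, 0.1, 0.4]
grip_width: 0.0503
gripper_force: 0.0
[-4.74808961e+01  1.37058150e+01  8.63812455e+01  9.26961927e-03
  7.99112308e+01 -4.91847512e+01]
```

View pics/s1.png

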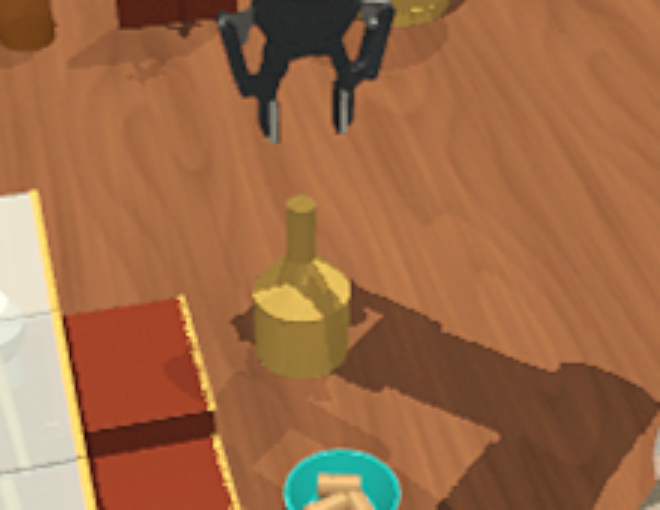

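The gripper hangs centred over the funnel (spout at crop 300,205; finger pads at 268 and 343). It needs to go about 4 mm further in −y. I'll descend, grip and lift.

```bash
python3 -m crank '[5,-0.4,0.2,2,0, 5,0,0,2.5,0, 5,0,0,2,0, 5,0,0,1.5,0, 5,0,0,0.6,0, 5,0,0,0,0, 2,0,0,0,0, 1,0,0,0,0]' 60
python3 -m crank '[1,0,0,0,0, 1,0,0,0,0, 1,0,0,0,0, 1,0,0,0,0, 1,0,0,-0.5,0, 1,0,0,-1,0, 1,0,0,-1,0, 1,0,0,0,0]'
```

```text
time_s: 5.15
position: [0.3964, -0.2612, 0.1228]
tool_rot: [[-0.029, 1.0, 0.001], [1.0, 0.029, -0.001], [-0.002, 0.001, -1.0]]
ft_force: [-0.1, 0.0, -0.1]
grip_width: 0.0264
gripper_force: 0.0
time_s: 5.82
position: [0.3962, -0.2615, 0.1482]
tool_rot: [[-0.028, 1.0, 0.001], [1.0, 0.028, -0.002], [-0.002, 0.001, -1.0]]
ft_force: [0.8, -0.3, -5.0]
grip_width: 0.0234
gripper_force: 59.4
```

```bash
python3 -m crank '[1,0,0,-2,0, 1,0,0,-3,0, 1,0,0,-3,0, 1,0.5,0,-2,0, 1,1.5,0.5,0,0, 1,2.5,1,0,0, 1,3,1.3,0,0, 1,3,1.3,0,0]' >/dev/null
python3 -m crank '[1,3,1.3,0,0, 1,3,1.3,0,0, 1,3,1.3,0,0, 1,3,1.3,0,0, 1,3,1.3,0,0, 1,3,1.3,0,0, 1,3,1.3,0,0, 1,3,1.3,0,0]' >/dev/null
python3 -m crank '[1,3,1.3,0,0, 1,2,0.8,0,0, 1,1,0.4,0,0, 1,0,0,0,0, 1,0,0,0,0, 1,0,0,0,0, 1,0,0,0,0, 1,0,0,0,0]'
```

```text
time_s: 7.82
position: [0.5543, 0.1475, 0.2469]
tool_rot: [[-0.027, 1.0, 0.0], [1.0, 0.027, -0.0], [-0.0, 0.0, -1.0]]
ft_force: [-0.8, -0.1, -6.2]
grip_width: 0.0234
gripper_force: 60.1
```

```bash
python3 -m crank '[1,-1,-0.3,0,0, 1,-1,-0.4,1,0, 1,-0.5,0,2,0, 1,0,0,2,0, 1,0,0,2,0, 1,0,0,1.2,0, 1,0,0,0,0, 1,0,0,0,0]'
python3 - <<'E'
from h import *
p=optics.get_image("scene");cv2.imwrite("pics/s2.png",cv2.resize(p["color"][60:300,90:350,::-1],None,fx=2.5,fy=2.5))
E
```

```text
time_s: 8.48
position: [0.548, 0.1225, 0.1649]
tool_rot: [[-0.027, 1.0, -0.001], [1.0, 0.027, -0.0], [-0.0, -0.001, -1.0]]
ft_force: [0.0, -0.0, -4.1]
grip_width: 0.0231
gripper_force: 60.1
```

View pics/s2.png

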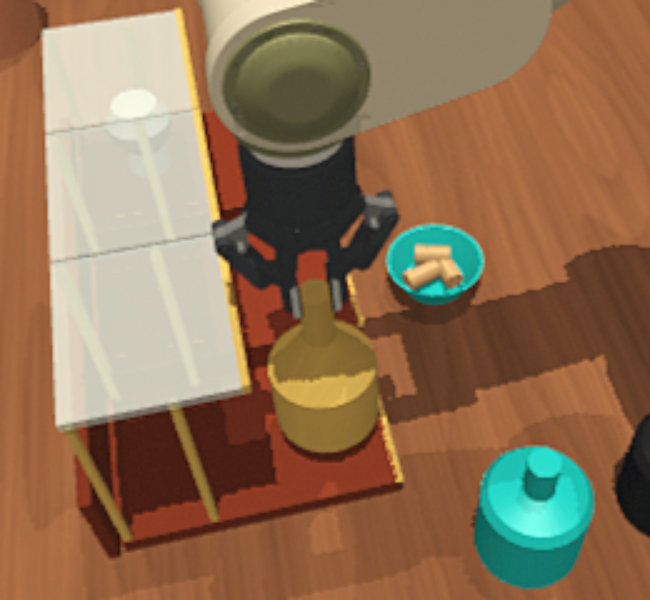

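```bash
python3 -m crank '[1,0,0,0.8,0, 1,0,0,0.6,0, 1,0,0,0.3,0, 1,0,0,0.2,0, 1,0,0,0.1,0, 1,0,0,0.1,0, 1,0,0,0,0, 1,0,0,0,0]'
python3 - <<'E'
from h import *
p=optics.get_image("scene")
t=np.array([.548,.1225,.1649])
for h in(0,.07,.09,.11,.13,.15,.17,.19):
  print(h,((proj(p,t+[0,0,h])-[90,60])*2.5).round(), [((proj(p,t+[d,0,h])-[90,60])*2.5).round().tolist() for d in(.057,.07,-.07)])
E
```

```text
time_s: 9.2
position: [0.5483, 0.1233, 0.1439]
tool_rot: [[-0.028, 1.0, 0.0], [1.0, 0.028, -0.0], [-0.0, 0.0, -1.0]]
ft_force: [0.4, 0.2, -5.2]
grip_width: 0.0233
gripper_force: 60.1
0 [316. 326.] [[245.0, 338.0], [229.0, 341.0], [402.0, 311.0]]
0.07 [309. 268.] [[232.0, 280.0], [214.0, 283.0], [402.0, 253.0]]
0.09 [307. 250.] [[228.0, 262.0], [210.0, 265.0], [402.0, 234.0]]
0.11 [305. 230.] [[224.0, 243.0], [205.0, 246.0], [402.0, 215.0]]
0.13 [302. 210.] [[220.0, 223.0], [200.0, 226.0], [402.0, 195.0]]
0.15 [300. 189.] [[215.0, 202.0], [195.0, 205.0], [402.0, 174.0]]
0.17 [297. 167.] [[210.0, 180.0], [190.0, 183.0], [402.0, 152.0]]
0.19 [294. 144.] [[205.0, 157.0], [184.0, 160.0], [402.0, 128.0]]
```

```bash
python3 -m crank '[1,0,0,0.05,0, 1,0,0,0,0, 1,0,0,0.05,0, 1,0,0,0,0, 1,0,0,0.05,0, 1,0,0,0,0, 1,0,0,0,0, 1,0,0,0,0]'
```

```text
time_s: 9.92
position: [0.5485, 0.1235, 0.143]
tool_rot: [[-0.028, 1.0, 0.002], [1.0, 0.028, 0.0], [0.0, 0.002, -1.0]]
ft_force: [-1.3, 1.7, 5.0]
grip_width: 0.0229
gripper_force: 61.2
```

```bash
python3 -m crank '[2.8,0,0,0,0, 3.2,0,0,0,0, 4,0,0,0,0, 4.5,0,0,0,0, 4.5,0,0,-0.5,0, 4.5,0,0,-2,0, 4.5,0,0,-3,0, 4.5,0,0,-2.5,0]'
python3 -m crank '[8.5,0,-2,0,0, 8.5,0,-3.5,0,0, 8.5,0,-3.5,0,0, 8.5,0,-3.5,2,0, 8.5,0,0,3.5,0, 8.5,0,0,3.5,0, 8.5,0,0,3.5,0, 8.5,0,0,2,0]'
python3 -m crank '[8.5,0,0,1.5,0, 8.5,0,0,1.5,0, 8.5,0,0,0,0, 8.5,0,0,0,0, 8.5,0,0,0,0, 8.5,0,0,0,0, 8.5,0,0,0,0, 8.5,0,0,0,0]'
python3 - <<'E'
from h import *
p=optics.get_image("scene");cv2.imwrite("pics/s3.png",cv2.resize(p["color"][60:300,90:350,::-1],None,fx=2.5,fy=2.5))
E
```

```text
time_s: 10.58
position: [0.5482, 0.1233, 0.2239]
tool_rot: [[-0.028, 1.0, 0.0], [1.0, 0.028, -0.0], [-0.0, 0.0, -1.0]]
ft_force: [0.9, 0.1, 1.0]
grip_width: 0.045
gripper_force: 0.0
time_s: 11.25
position: [0.4219, 0.1197, 0.075]
tool_rot: [[-0.028, 1.0, -0.003], [1.0, 0.028, -0.0], [-0.0, -0.003, -1.0]]
ft_force: [-0.7, 0.3, -0.7]
grip_width: 0.085
gripper_force: 0.0
time_s: 11.92
position: [0.4235, 0.1198, 0.0478]
tool_rot: [[-0.028, 1.0, 0.001], [1.0, 0.028, -0.0], [-0.0, 0.001, -1.0]]
ft_force: [-1.0, -0.0, -0.3]
grip_width: 0.0849
gripper_force: 0.0
```

View pics/s3.png

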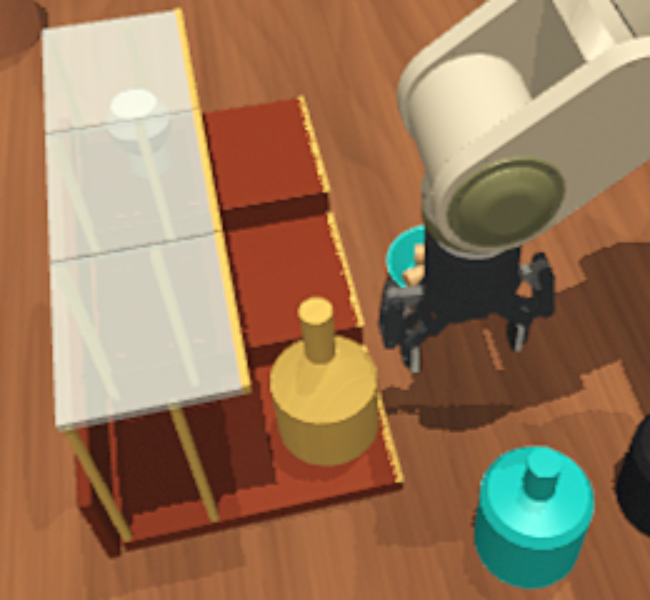

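Funnel stands upright on the tall step (crop 325,400). The open gripper is in front of it, with its left elbow at crop (383–395, 280–345). I'll work out the elbow and wrist clearances before pushing.

Run:
```python
from h import *
p=optics.get_image("scene")
t=np.array([.4235,.1198,.0478])
for h in(.013,.05,.07,.09,.11,.13,.15,.17,.19,.21):
  print(h,[((proj(p,t+[d,0.011,h])-[90,60])*2.5).round().tolist() for d in(.0425,.057,.075,0,-.0425,-.057,-.075)])
```

```text
0.013 [[417.0, 389.0], [401.0, 391.0], [382.0, 395.0], [463.0, 380.0], [509.0, 372.0], [524.0, 369.0], [543.0, 365.0]]
0.05 [[418.0, 365.0], [401.0, 368.0], [381.0, 371.0], [466.0, 356.0], [513.0, 348.0], [529.0, 345.0], [548.0, 341.0]]
0.07 [[418.0, 351.0], [401.0, 354.0], [380.0, 358.0], [467.0, 342.0], [515.0, 334.0], [531.0, 331.0], [551.0, 327.0]]
0.09 [[418.0, 337.0], [401.0, 340.0], [380.0, 343.0], [468.0, 328.0], [517.0, 319.0], [534.0, 316.0], [554.0, 313.0]]
0.11 [[419.0, 322.0], [401.0, 325.0], [379.0, 329.0], [469.0, 313.0], [519.0, 304.0], [536.0, 301.0], [557.0, 298.0]]
0.13 [[419.0, 306.0], [401.0, 309.0], [379.0, 313.0], [471.0, 297.0], [522.0, 289.0], [539.0, 286.0], [560.0, 282.0]]
0.15 [[419.0, 290.0], [401.0, 293.0], [378.0, 297.0], [472.0, 281.0], [524.0, 272.0], [542.0, 269.0], [564.0, 266.0]]
0.17 [[420.0, 273.0], [401.0, 276.0], [378.0, 280.0], [474.0, 264.0], [527.0, 255.0], [545.0, 252.0], [567.0, 249.0]]
0.19 [[420.0, 256.0], [401.0, 259.0], [377.0, 263.0], [475.0, 247.0], [530.0, 238.0], [548.0, 235.0], [571.0, 231.0]]
0.21 [[420.0, 237.0], [401.0, 240.0], [376.0, 244.0], [477.0, 228.0], [533.0, 219.0], [552.0, 216.0], [575.0, 212.0]]
```

Run:
```python
from h import *
p=optics.get_image("scene")
t=np.array([.3938,-.2556,.2079])
for h in(0,.01,.02,.03,.05):
  print(h,[((proj(p,t+[d,y,h])-[150,0])*3).round().tolist() for d in(.025,-.025) for y in (-.011,.011)])
print(((proj(p,[.396,-.26,.165])-[150,0])*3), "seen 301,204 spout top")
cv2.imwrite("pics/s4.png",cv2.resize(p["color"][150:220,230:320,::-1],None,fx=7,fy=7,interpolation=cv2.INTER_CUBIC))
```

```text
0 [[273.0, 160.0], [278.0, 175.0], [330.0, 153.0], [336.0, 167.0]]
0.01 [[272.0, 149.0], [278.0, 164.0], [330.0, 142.0], [336.0, 157.0]]
0.02 [[272.0, 139.0], [277.0, 153.0], [330.0, 131.0], [336.0, 146.0]]
0.03 [[272.0, 128.0], [277.0, 142.0], [331.0, 120.0], [337.0, 135.0]]
0.05 [[271.0, 105.0], [277.0, 120.0], [331.0, 98.0], [337.0, 112.0]]
[300.60452216 204.97388403] seen 301,204 spout top
```

View pics/s4.png

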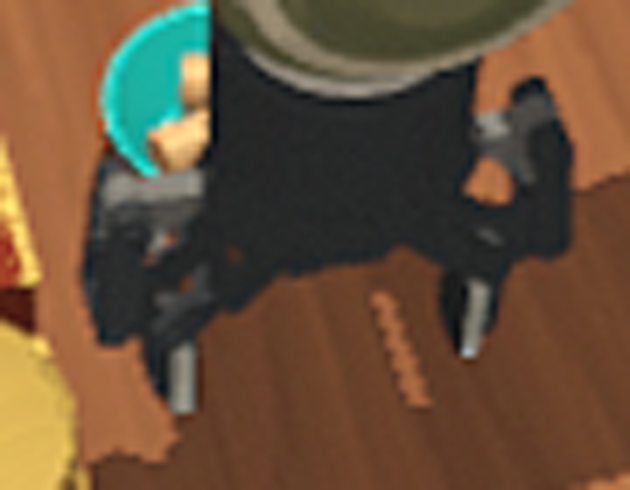

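The elbow spans about TCP+85…150 mm and sticks out about 73 mm. The finger end is about 40 mm above the TCP at full opening. TCP z ≈ 0.032 therefore puts the finger on the side wall and keeps the elbow below the roof. Pushing slowly.

```bash
python3 -m crank '[8.5,0,0,1,0, 8.5,0,0,0.6,0, 8.5,0,0.5,0,0, 8.5,0,0.8,0,0, 8.5,0,0.8,0,0, 8.5,0,0.8,0,0, 8.5,0,0.8,0,0, 8.5,0,0.8,0,0]'
python3 -m crank '[8.5,0,0.8,0,0, 8.5,0,0.8,0,0, 8.5,0,0.8,0,0, 8.5,0,0.8,0,0, 8.5,0,0.8,0,0, 8.5,0,0.5,0,0, 8.5,0,0,0,0, 8.5,0,0,0,0]'
python3 - <<'E'
from h import *
p=optics.get_image("scene");q=optics.get_image("top")
a=cv2.resize(p["color"][100:280,100:300,::-1],None,fx=2.4,fy=2.4);b=cv2.resize(q["color"][30:210,170:300,::-1],None,fx=2.4,fy=2.4)
cv2.imwrite("pics/s5.png",np.hstack([a,b]))
E
```

```text
time_s: 12.73
position: [0.4683, 0.1212, 0.0315]
tool_rot: [[-0.028, 1.0, -0.002], [1.0, 0.028, 0.0], [0.0, -0.002, -1.0]]
ft_force: [-5.9, 1.1, 5.3]
grip_width: 0.0852
gripper_force: 3.2
time_s: 13.4
position: [0.5138, 0.1223, 0.0312]
tool_rot: [[-0.028, 1.0, 0.001], [1.0, 0.028, -0.0], [-0.0, 0.001, -1.0]]
ft_force: [-0.2, -0.2, 0.7]
grip_width: 0.0848
gripper_force: 0.0
```

View pics/s5.png

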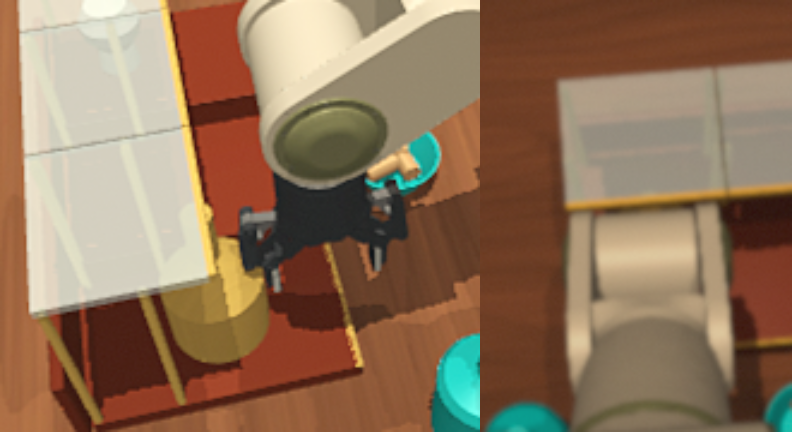

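Funnel is upright and its spout has passed under the roof edge (left half, 205,215), with the finger still behind it. About 4.5 cm to go.

```bash
python3 -m crank '[8.5,0,0.3,0,0, 8.5,0,0.6,0,0, 8.5,0,0.6,0,0, 8.5,0,0.6,0,0, 8.5,0,0.6,0,0, 8.5,0,0.5,0,0, 8.5,0,0.2,0,0, 8.5,0,0,0,0]'
python3 -m crank '[8.5,0,0.2,0,0, 8.5,0,0.3,0,0, 8.5,0,0.3,0,0, 8.5,0,0.2,0,0, 8.5,0,0.1,0,0, 8.5,0,0,0,0, 8.5,0,0,0,0, 8.5,0,0,0,0]'
```

```text
time_s: 14.17
position: [0.548, 0.1232, 0.0311]
tool_rot: [[-0.028, 1.0, 0.001], [1.0, 0.028, -0.0], [-0.0, 0.001, -1.0]]
ft_force: [0.2, -0.3, -0.6]
grip_width: 0.0851
gripper_force: 0.0
time_s: 14.83
position: [0.5584, 0.1236, 0.0312]
tool_rot: [[-0.028, 1.0, 0.001], [1.0, 0.028, 0.0], [0.0, 0.001, -1.0]]
ft_force: [-0.9, -0.2, -0.6]
grip_width: 0.0852
gripper_force: 0.5
```

```bash
python3 -m crank '[8.5,0,-1,0,0, 8.5,0,-2.5,0,0, 8.5,0,-3.5,0,0, 8.5,0,-3.5,0,0, 8.5,0,-3.5,0,0, 8.5,0,-1,-2,0, 5,0,0,-4,0, 5,0,0,-4,0]' >/dev/null
python3 -m crank '[5,0,0,-4,0, 5,0,0,-4,0, 5,2,-0.5,-1,0, 5,3.5,-0.5,0,0, 5,3.5,-0.3,0,0, 5,3.5,0,0,0, 5,2,0,0,0, 5,0,0,0,0]'
python3 - <<'E'
from h import *
p=optics.get_image("scene");q=optics.get_image("top")
a=cv2.resize(p["color"][100:310,100:370,::-1],None,fx=1.9,fy=1.9);b=cv2.resize(q["color"][30:240,170:310,::-1],None,fx=1.9,fy=1.9)
cv2.imwrite("pics/s6.png",np.hstack([a,b]))
E
```

```text
time_s: 16.17
position: [0.3911, 0.2671, 0.2213]
tool_rot: [[-0.032, 0.999, 0.001], [0.999, 0.032, 0.001], [0.001, 0.002, -1.0]]
ft_force: [-0.5, -0.2, 0.1]
grip_width: 0.0502
gripper_force: 0.0
```

View pics/s6.png

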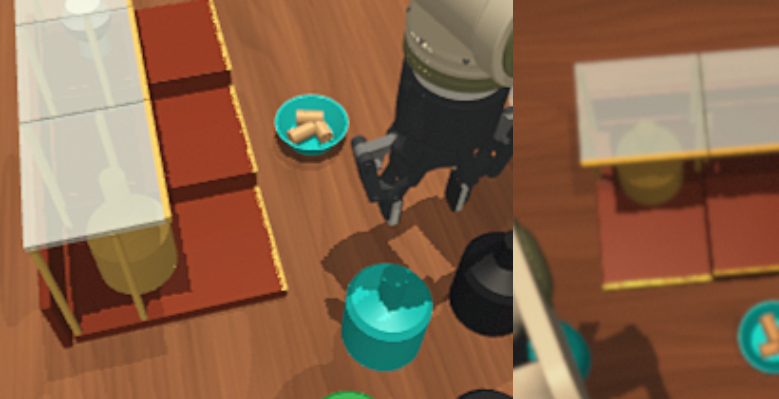

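Funnel is upright under the roof of the tall tier (top view, lower edge at about (650,205)). The gripper hangs over the turquoise jar. I'll compute the funnel's depth and grasp the jar knob.

```bash
python3 - <<'E'
from h import *
q=optics.get_image("top")
X=atz(q,(242.1,137.9),.02);d=X[:2]-[.6117,-.0301];a=.0267
print("funnel front x_d",d@[np.cos(a),np.sin(a)],d@[-np.sin(a),np.cos(a)])
E
python3 -m crank '[5,-0.1,0.8,2,0, 5,0,0.1,3,0, 5,0,0,3,0, 5,0,0,2,0, 5,0,0,1,0, 5,0,0,0.3,0, 5,0,0,0,0, 5,0,0,0,0]'
python3 -m crank '[1,0,0,0,0, 1,0,0,0,0, 1,0,0,0,0, 1,0,0,0,0, 1,0,0,0,0, 1,0,0,-1,0, 1,0,0,-1.5,0, 1,0,0,0,0]' 60
```

```text
funnel front x_d 0.004340412270518604 0.15570311873245848
time_s: 16.98
position: [0.4009, 0.2628, 0.109]
tool_rot: [[-0.027, 1.0, 0.001], [1.0, 0.027, 0.0], [0.0, 0.001, -1.0]]
ft_force: [0.1, 0.3, -1.4]
grip_width: 0.0499
gripper_force: 0.0
time_s: 17.65
position: [0.401, 0.2635, 0.1351]
tool_rot: [[-0.028, 1.0, 0.003], [1.0, 0.028, 0.001], [0.001, 0.003, -1.0]]
ft_force: [0.9, -0.4, -4.7]
grip_width: 0.0201
gripper_force: 59.0
```

The grip width of 20 mm suggests I'm only holding the knob's top, so I'll set it down and regrip lower.

```bash
python3 -m crank '[1,0,0,1,0, 1,0,0,1,0, 1,0,0,0.4,0, 1,0,0,0.1,0, 1,0,0,0,0, 3,0,0,0,0, 4,0,0,0,0, 4,0,0,0,0]'
python3 -m crank '[4,0.2,0,0.5,0, 4,0,0,0.4,0, 4,0,0,0,0, 1,0,0,0,0, 1,0,0,0,0, 1,0,0,0,0, 1,0,0,0,0, 1,0,0,0,0]' 60
python3 -m crank '[1,0,0,0,0, 1,0,0,-0.5,0, 1,0,0,-1,0, 1,0,0,-1,0, 1,0,0,0,0, 1,0,0,0,0, 1,0,0,0,0, 1,0,0,0,0]' 60
```

```text
time_s: 18.32
position: [0.4004, 0.2633, 0.1082]
tool_rot: [[-0.028, 1.0, 0.001], [1.0, 0.028, 0.0], [0.0, 0.001, -1.0]]
ft_force: [-0.2, -0.6, -0.1]
grip_width: 0.0403
gripper_force: 0.0
time_s: 18.98
position: [0.3999, 0.2652, 0.0992]
tool_rot: [[-0.028, 1.0, -0.001], [1.0, 0.028, -0.0], [-0.0, -0.001, -1.0]]
ft_force: [-2.5, -0.3, -0.2]
grip_width: 0.0234
gripper_force: 59.0
time_s: 19.65
position: [0.3998, 0.2651, 0.1236]
tool_rot: [[-0.028, 1.0, -0.001], [1.0, 0.028, -0.0], [-0.0, -0.001, -1.0]]
ft_force: [0.1, 0.5, -5.6]
grip_width: 0.0235
gripper_force: 59.5
```

```bash
python3 -m crank '[1,0,0,-2,0, 1,0,0,-3,0, 1,0,0,-3,0, 1,0,0,-0.6,0, 1,-1.5,0.7,0,0, 1,-2.5,1.2,0,0, 1,-3.5,1.67,0,0, 1,-3.5,1.67,0,0]' >/dev/null
python3 -m crank '[1,-3.5,1.67,0,0, 1,-3.5,1.67,0,0, 1,-3.5,1.67,0,0, 1,-3.5,1.67,0,0, 1,-2.5,1.2,0,0, 1,-1.5,0.7,0,0, 1,-1.1,0.55,0,0, 1,0,0,0,0]'
python3 -m crank '[1,0,0,1,0, 1,0,0,2,0, 1,0,0,1.5,0, 1,0,0,0.5,0, 1,0,0,0.2,0, 1,0,0,0,0, 1,0,0,0,0, 1,0,0,0,0]'
```

```text
time_s: 20.98
position: [0.5527, -0.033, 0.209]
tool_rot: [[-0.026, 1.0, -0.001], [1.0, 0.026, -0.0], [-0.0, -0.001, -1.0]]
ft_force: [-0.4, -1.8, -4.9]
grip_width: 0.0235
gripper_force: 60.3
time_s: 21.65
position: [0.5526, -0.0315, 0.1592]
tool_rot: [[-0.028, 1.0, 0.002], [1.0, 0.028, -0.0], [-0.001, 0.002, -1.0]]
ft_force: [-0.7, -0.1, -5.9]
grip_width: 0.0236
gripper_force: 60.3
```

```bash
python3 -m crank '[1,0,0,0.4,0, 1,0,0,0.2,0, 1,0,0,0.1,0, 1,0,0,0.1,0, 1,0,0,0.05,0, 1,0,0,0.05,0, 1,0,0,0,0, 1,0,0,0,0]'
python3 -m crank '[1,0,0,0.05,0, 1,0,0,0,0, 1,0,0,0.05,0, 1,0,0,0,0, 1,0,0,0.05,0, 1,0,0,0,0, 1,0,0,0,0, 1,0,0,0,0]'
```

```text
time_s: 22.32
position: [0.5523, -0.0317, 0.1493]
tool_rot: [[-0.028, 1.0, 0.0], [1.0, 0.028, -0.0], [-0.0, 0.0, -1.0]]
ft_force: [0.2, 0.4, -5.2]
grip_width: 0.023
gripper_force: 60.3
time_s: 22.98
position: [0.5524, -0.0317, 0.1491]
tool_rot: [[-0.028, 1.0, 0.002], [1.0, 0.028, -0.001], [-0.001, 0.002, -1.0]]
ft_force: [-5.7, 1.0, 9.5]
grip_width: 0.0233
gripper_force: 61.8
```

Contact confirmed. On the mid tier a finger-height push would put the elbow against the roof or lid. I'll push with the elbow on the upper side wall instead (TCP ≈ 0.03), which also keeps the fingers above the dish.

```bash
python3 -m crank '[2.8,0,0,0,0, 3.2,0,0,0,0, 4,0,0,0,0, 4.5,0,0,0,0, 4.5,0,0,-0.5,0, 4.5,0,0,-2,0, 4.5,0,0,-3,0, 4.5,0,0,-2.5,0]'
python3 -m crank '[8.5,0,-2,0,0, 8.5,0,-4,0,0, 8.5,0,-4,0,0, 8.5,0,-4,0,0, 8.5,0,0,2,0, 8.5,0,0,3.5,0, 8.5,0,0,3.5,0, 8.5,0,0,3.5,0]'
python3 -m crank '[8.5,0,0,2.5,0, 8.5,0,0,1.5,0, 8.5,0,0,0.8,0, 8.5,0,0,0.5,0, 8.5,0,0,0.5,0, 8.5,0,0,0.5,0, 8.5,0,0,0,0, 8.5,0,0,0,0]'
```

```text
time_s: 23.65
position: [0.5522, -0.0316, 0.2295]
tool_rot: [[-0.028, 1.0, 0.0], [1.0, 0.028, -0.0], [-0.0, 0.0, -1.0]]
ft_force: [0.3, 0.1, -0.4]
grip_width: 0.045
gripper_force: 0.0
time_s: 24.32
position: [0.4125, -0.0357, 0.1023]
tool_rot: [[-0.028, 1.0, 0.003], [1.0, 0.028, -0.001], [-0.001, 0.003, -1.0]]
ft_force: [0.6, 0.4, 0.3]
grip_width: 0.085
gripper_force: 0.0
time_s: 24.98
position: [0.4125, -0.0356, 0.0401]
tool_rot: [[-0.028, 1.0, 0.001], [1.0, 0.028, -0.0], [-0.0, 0.001, -1.0]]
ft_force: [0.5, -0.2, -0.0]
grip_width: 0.085
gripper_force: 0.0
```

```bash
python3 -m crank '[8.5,0,0,0.5,0, 8.5,0,0,0.4,0, 8.5,0,0.3,0,0, 8.5,0,0.5,0,0, 8.5,0,0.5,0,0, 8.5,0,0.4,0,0, 8.5,0,0.3,0,0, 8.5,0,0.3,0,0]'
python3 -m crank '[8.5,0,0.4,0,0, 8.5,0,0.4,0,0, 8.5,0,0.4,0,0, 8.5,0,0.4,0,0, 8.5,0,0.4,0,0, 8.5,0,0.4,0,0, 8.5,0,0.4,0,0, 8.5,0,0.4,0,0]'
python3 - <<'E'
from h import *
p=optics.get_image("scene")
cv2.imwrite("pics/s7.png",cv2.resize(p["color"][80:280,100:330,::-1],None,fx=3,fy=3))
E
```

```text
time_s: 25.65
position: [0.4349, -0.0347, 0.0306]
tool_rot: [[-0.028, 1.0, -0.002], [1.0, 0.028, 0.0], [0.0, -0.002, -1.0]]
ft_force: [-5.5, -1.0, 1.2]
grip_width: 0.0851
gripper_force: 0.0
time_s: 26.32
position: [0.4676, -0.034, 0.0307]
tool_rot: [[-0.028, 1.0, -0.0], [1.0, 0.028, 0.0], [0.0, -0.0, -1.0]]
ft_force: [-3.2, 0.1, 0.5]
grip_width: 0.0852
gripper_force: 0.0
```

View pics/s7.png

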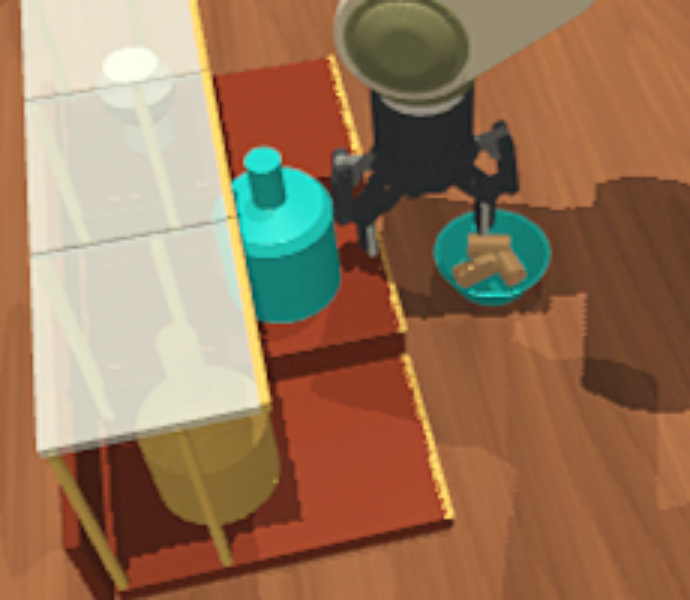

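The elbow is pushing the jar's upper wall (330,200). The jar stands upright, the dish is untouched, and the force is about 3 N. Continuing slowly for about 7.9 cm.

```bash
python3 -m crank '[8.5,0,0.4,0,0, 8.5,0,0.4,0,0, 8.5,0,0.4,0,0, 8.5,0,0.4,0,0, 8.5,0,0.4,0,0, 8.5,0,0.4,0,0, 8.5,0,0.4,0,0, 8.5,0,0.4,0,0]'
python3 -m crank '[8.5,0,0.4,0,0, 8.5,0,0.4,0,0, 8.5,0,0.4,0,0, 8.5,0,0.4,0,0, 8.5,0,0.4,0,0, 8.5,0,0.4,0,0, 8.5,0,0.4,0,0, 8.5,0,0.4,0,0]'
python3 -m crank '[8.5,0,0.4,0,0, 8.5,0,0.4,0,0, 8.5,0,0.4,0,0, 8.5,0,0.3,0,0, 8.5,0,0.1,0,0, 8.5,0,0,0,0, 8.5,0,0,0,0, 8.5,0,0,0,0]'
```

```text
time_s: 27.03
position: [0.4996, -0.0331, 0.0307]
tool_rot: [[-0.028, 1.0, -0.0], [1.0, 0.028, 0.0], [0.0, -0.0, -1.0]]
ft_force: [-3.5, -0.4, 0.4]
grip_width: 0.0849
gripper_force: 0.0
time_s: 27.7
position: [0.5316, -0.0322, 0.0307]
tool_rot: [[-0.028, 1.0, -0.0], [1.0, 0.028, 0.0], [0.0, -0.0, -1.0]]
ft_force: [-3.3, 0.6, 0.8]
grip_width: 0.0854
gripper_force: 0.0
time_s: 28.37
position: [0.5475, -0.0318, 0.0308]
tool_rot: [[-0.028, 1.0, 0.001], [1.0, 0.028, -0.0], [-0.0, 0.001, -1.0]]
ft_force: [-0.4, -0.3, -0.4]
grip_width: 0.085
gripper_force: 0.0
```

```bash
python3 -m crank '[8.5,0,-1,0,0, 8.5,0,-2.5,0,0, 8.5,0,-3.5,0,0, 8.5,0,-3.5,0,0, 8.5,0,-3.5,0,0, 8.5,0,0,-2,0, 8.5,0,0,-4,0, 8.5,0,0,-4,0]' >/dev/null
python3 -m crank '[5,0,0,-4,0, 5,0,0,-4,0, 5,2,-0.5,-2,0, 5,4,0,0,0, 5,4,0,0,0, 5,4,0,0,0, 5,4,0,0,0, 5,4,0,0,0]' >/dev/null
python3 -m crank '[5,4,0,0,0, 5,4,0,0,0, 5,2,0,0,0, 5,0,0,0,0, 5,0,0,0,0, 5,0,0,0,0, 5,0,0,0,0, 5,0,0,0,0]'
python3 - <<'E'
from h import *
q=optics.get_image("top");p=optics.get_image("scene")
a=.0267;D=lambda X:((X[:2]-[.6117,-.0301])@np.array([[np.cos(a),-np.sin(a)],[np.sin(a),np.cos(a)]])).round(4)
h=cv2.cvtColor(q["color"],cv2.COLOR_RGB2HSV).astype(int)
# column profiles through the objects
for n,y,z in(("fun",.156,.02),("jar",0,.05)):
    w=np.array([.6117-a*y,-.0301+y])
    for x in np.arange(-.03,.05,.004):
        uv=proj(q,[w[0]+x,w[1]+a*x,z]).round().astype(int); print(n,round(x,3),uv,q["color"][uv[1],uv[0]],D(atz(q,uv,z)))
for k in("jar","funnel","dish","stopper","corkscrew"):
    print(k,[(np.round(np.array(r["at"])*[512,384]).tolist(),round(r["score"],2)) for r in spotter.look_for(q,k)][:4],[(np.round(np.array(r["at"])*[512,384]).tolist(),round(r["score"],2)) for r in spotter.look_for(p,k)][:3])
E
```

```text
time_s: 30.37
position: [0.3936, 0.2831, 0.2309]
tool_rot: [[-0.026, 1.0, 0.0], [1.0, 0.026, 0.0], [0.0, 0.0, -1.0]]
ft_force: [0.6, -0.7, -0.2]
grip_width: 0.0497
gripper_force: 0.0
fun -0.03 [243 150] [151  73  50] [-0.0301  0.1559]
fun -0.026 [243 149] [152  74  52] [-0.0273  0.1557]
fun -0.022 [243 147] [152  72  48] [-0.0217  0.1553]
fun -0.018 [243 146] [151  72  49] [-0.0189  0.155 ]
fun -0.014 [242 144] [152  73  47] [-0.013   0.1573]
fun -0.01 [242 143] [151  72  50] [-0.0101  0.1571]
fun -0.006 [242 142] [144  68  46] [-0.0073  0.1569]
fun -0.002 [242 140] [102  47  30] [-0.0016  0.1564]
fun 0.002 [242 139] [82 39 27] [0.0012 0.1562]
fun 0.006 [242 137] [83 55 26] [0.0069 0.1558]
fun 0.01 [242 136] [90 64 30] [0.0098 0.1556]
fun 0.014 [242 135] [91 67 30] [0.0126 0.1553]
fun 0.018 [242 133] [91 67 28] [0.0184 0.1549]
fun 0.022 [241 132] [91 67 30] [0.0215 0.1574]
fun 0.026 [241 130] [94 70 30] [0.0272 0.157 ]
fun 0.03 [241 129] [100  73  28] [0.0301 0.1567]
fun 0.034 [241 128] [111  81  31] [0.033  0.1565]
fun 0.038 [241 126] [121  88  33] [0.0387 0.1561]
fun 0.042 [241 125
[... 735 characters left out ...]
 0.0007]
jar 0.022 [299 123] [10 73 67] [0.0229 0.0001]
jar 0.026 [299 122] [10 72 66] [ 0.0257 -0.0002]
jar 0.03 [299 121] [10 71 67] [ 0.0286 -0.0004]
jar 0.034 [299 119] [10 73 68] [ 0.0342 -0.001 ]
jar 0.038 [298 118] [10 75 69] [0.0372 0.0013]
jar 0.042 [298 116] [10 80 74] [0.0429 0.0007]
jar 0.046 [298 115] [10 77 72] [0.0457 0.0005]
jar [([209.0, 267.0], 0.89), ([299.0, 119.0], 0.84), ([130.0, 231.0], 0.47)] [([357.0, 335.0], 0.85), ([285.0, 338.0], 0.79), ([361.0, 246.0], 0.7)]
funnel [([243.0, 123.0], 0.81)] [([172.0, 234.0], 0.85)]
dish [([310.0, 208.0], 0.94), ([301.0, 104.0], 0.4)] [([262.0, 167.0], 0.83)]
stopper [] []
corkscrew [([123.0, 140.0], 0.55)] [([230.0, 383.0], 0.48)]
```

Measured front edges relative to the roof edge: jar about +10 mm, funnel about +5 mm. Both are upright and the bystanders haven't moved. The funnel's margin is thin against the calibration error, so I'll nudge it about 4 mm further with the same finger push.

```bash
python3 -m crank '[8.5,-2,0.5,0,0, 8.5,-4,0.8,0,0, 8.5,-4,0.8,0,0, 8.5,-4,0,0,0, 8.5,-2,0,0,0, 8.5,-0.2,0,2,0, 8.5,0,0,4,0, 8.5,0,0,4,0]'
python3 -m crank '[8.5,0,0,4,0, 8.5,0,0,3,0, 8.5,0,0,2,0, 8.5,0,0,1,0, 8.5,0,0,0,0, 8.5,0,0,0,0, 8.5,0,0,0,0, 8.5,0,0,0,0]'
```

```text
time_s: 31.63
position: [0.4196, 0.1222, 0.1305]
tool_rot: [[-0.027, 1.0, 0.004], [1.0, 0.027, 0.0], [-0.0, 0.004, -1.0]]
ft_force: [1.1, 1.0, -0.8]
grip_width: 0.0848
gripper_force: 0.0
time_s: 32.3
position: [0.4195, 0.1227, 0.0317]
tool_rot: [[-0.028, 1.0, 0.002], [1.0, 0.028, 0.0], [-0.0, 0.002, -1.0]]
ft_force: [-0.0, 0.4, -0.2]
grip_width: 0.085
gripper_force: 0.0
```

```bash
python3 -m crank '[8.5,-0.3,1,0,0, 8.5,0,2,0,0, 8.5,0,2.5,0,0, 8.5,0,2.5,0,0, 8.5,0,2,0,0, 8.5,0,1.5,0,0, 8.5,0,1,0,0, 8.5,0,0.5,0,0]'
python3 -m crank '[8.5,0,0.3,0,0, 8.5,0,0.2,0,0, 8.5,0,0.2,0,0, 8.5,0,0.2,0,0, 8.5,0,0.2,0,0, 8.5,0,0.1,0,0, 8.5,0,0,0,0, 8.5,0,0,0,0]'
```

```text
time_s: 32.97
position: [0.551, 0.123, 0.0312]
tool_rot: [[-0.028, 1.0, 0.002], [1.0, 0.028, -0.0], [-0.0, 0.002, -1.0]]
ft_force: [-0.8, 0.1, 0.3]
grip_width: 0.085
gripper_force: 0.0
time_s: 33.63
position: [0.5602, 0.1238, 0.0309]
tool_rot: [[-0.028, 1.0, -0.001], [1.0, 0.028, -0.0], [0.0, -0.001, -1.0]]
ft_force: [-5.1, -0.2, 3.8]
grip_width: 0.085
gripper_force: 2.6
```

```bash
python3 -m crank '[8.5,0,0.2,0,0, 8.5,0,0.1,0,0, 8.5,0,0,0,0, 8.5,0,0,0,0, 8.5,0,0,0,0, 8.5,0,0,0,0, 8.5,0,0,0,0, 8.5,0,0,0,0]'
python3 -m crank '[8.5,0,-1,0,0, 8.5,0,-2.5,0,0, 8.5,0,-3.5,0,0, 8.5,0,-3.5,0,0, 8.5,0,-3.5,0,0, 8.5,0,0,-2,0, 8.5,0,0,-4,0, 8.5,0,0,-4,0]' >/dev/null
python3 -m crank '[5,0,0,-4,0, 5,0,0,-4,0, 5,2,-0.5,-2,0, 5,4,0,0,0, 5,4,0,0,0, 5,4,0,0,0, 5,2,0,0,0, 5,0,0,0,0]'
python3 - <<'E'
from h import *
q=optics.get_image("top");p=optics.get_image("scene");a=.0267
for n,y,z in(("fun",.156,.02),("jar",0,.05)):
    w=np.array([.6117-a*y,-.0301+y])
    for x in np.arange(-.002,.022,.003):
        uv=proj(q,[w[0]+x,w[1]+a*x,z]).round().astype(int); print(n,round(x,3),uv,q["color"][uv[1],uv[0]])
for k in("jar","funnel","dish","corkscrew","stopper"):
    print(k,[[(np.round(np.array(r["at"])*[512,384]).tolist(),round(r["score"],2)) for r in spotter.look_for(i,k)][:4] for i in(q,p)])
E
```

```text
time_s: 34.3
position: [0.5635, 0.1238, 0.0308]
tool_rot: [[-0.028, 1.0, -0.001], [1.0, 0.028, 0.0], [0.0, -0.001, -1.0]]
ft_force: [-5.0, 0.7, 4.0]
grip_width: 0.0847
gripper_force: 2.7
time_s: 35.63
position: [0.4143, 0.283, 0.2305]
tool_rot: [[-0.032, 0.999, 0.001], [0.999, 0.032, 0.001], [0.001, 0.001, -1.0]]
ft_force: [0.1, 0.8, -0.6]
grip_width: 0.05
gripper_force: 0.0
fun -0.002 [242 140] [100  46  28]
fun 0.001 [242 139] [80 36 23]
fun 0.004 [242 138] [74 32 25]
fun 0.007 [242 137] [74 35 21]
fun 0.01 [242 136] [77 44 22]
fun 0.013 [242 135] [84 55 25]
fun 0.016 [242 134] [89 64 28]
fun 0.019 [242 133] [89 64 25]
jar -0.002 [300 132] [112  51  33]
jar 0.001 [300 131] [87 35 21]
jar 0.004 [300 130] [73 32 22]
jar 0.007 [300 129] [68 37 30]
jar 0.01 [300 128] [56 49 43]
jar 0.013 [299 127] [37 65 61]
jar 0.016 [299 125] [10 71 67]
jar 0.019 [299 124] [10 71 66]
jar [[([209.0, 267.0], 0.8), ([299.0, 119.0], 0.67)], [([359.0, 248.0], 0.94), ([283.0, 337.0], 0.89), ([355.0, 337.0], 0.65)]]
funnel [[([242.0, 125.0], 0.91)], [([168.0, 237.0], 0.76)]]
dish [[([309.0, 205.0], 0.6)], [([265.0, 164.0], 0.94)]]
corkscrew [[([124.0, 132.0], 0.53)], [([264.0, 164.0], 0.52)]]
stopper [[], []]
```

Both front edges are now about 10 mm behind the roof edge, so I'm handing in.

```bash
python3 -c "
from h import *
print(env.close_job())"
```

```text
the job is handed in; nothing more can be done
None
```

I put the funnel in the tall tier and the turquoise jar in the mid tier and handed the job in at about 36 s. Each front edge measured about 10 mm behind the roof's front edge, and I left the dish, stopper and corkscrew alone. I had no picture views left for a final look, so the jar's last 8 cm and both end positions rest on pixel and force readings, and the stopper was not detected in the last check.

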